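Clamp the pencil block from behind the tin

TASK

A wooden pencil-holder block stands behind the red varnish tin in the bench rack. Stand the tin aside on the open bench without tipping it, take the block out and, without dropping it, stand it on the bed of the blue vise, holes up, with its two yellow ends facing the jaws; push the red lever over as far as it goes, so that the jaw slides tight against the block and the lever locks. Put the tin back upright where it stood in the rack, and leave the mallet, glue bottle, cork block and offcut where they are.

Things in the scene. Friction and masses are not known exactly. Their poses are not given: they have to be found in the camera images.
- tin_mid (a point): Red round varnish tin with a white band, 51 mm in diameter, 110 mm tall, upright, 0.2 to 0.37 kg; this point is its centre, half-way up. It stands in the rack's front end and its top 40 mm stick out above the rack walls: take it there from above.
- block_mid (a point): Pale wooden block, 64 (x) x 48 (y) x 58 mm tall, 0.10-0.17 kg, three dark holes in a row along x on top; its +x and -x ends are yellow. Point: its centre, half-way up. In the rack its x lies along the lane, with only 6 mm beside its long sides, so there it is taken by its ends, tin gone; the vise needs it held by its long sides, so set it down on the bench and take it again.
- rack_floor (a point): Fixed plywood rack, open on top, 187 (x) x 138 mm (y), walls 6 mm thick, 76 mm high, floor 6 mm thick. Two lanes along x, each 175 x 60 mm inside. Point: on the floor at the centre of the lane of tin and block; tin at its -x end, block behind it, 35 mm or more free behind the block. The other lane's centre line is 66 mm to -y.
- vise_bed (a point): Fixed blue vise. Point: on its bed, 16 mm above the bench; x runs from sliding to fixed jaw, z up. Fixed jaw's face at x = +50 mm, sliding jaw's at -35 mm + jaw. Jaws 44 mm wide (y, centred), 72 mm high above the bed (14 mm above the block's top); sliding jaw 30 mm thick, bed 70 mm wide. Gap at the start 76 to 82 mm: no room for fingers at the block's ends; sides (+y, -y) open.
- jaw (a joint): Travel of the sliding jaw in m, 0 to 0.04, growing towards the fixed jaw; 0.021 to 0.024 when it is tight on the block (whose centre is then 18 to 20 mm along the vise). Slides with about 2.5 N of friction and stays where it is.
- lever (a joint): Vise lever, rad: 0 leans 0.5 rad away from the fixed jaw (open), 1.0 leans 0.5 towards it (locked). Pivot on top of the sliding jaw, at x = -50 mm + jaw, 78 mm above the bed; lever 65 mm long. Friction 0.4 N m (about 7 N at its bar); stays put. Pushing the bar towards the fixed jaw first slides the jaw, then, once the block stops the jaw, tips the lever; a hard stop ends it.
- lever_bar (a point): Centre of the red cross-bar at the lever's upper end: a round bar 66 mm long across the vise (y), 16 mm thick, 135 to 143 mm above the bed as the lever swings.
- mallet_mid (a point): Wooden mallet lying on the bench, not to be moved; this point is the centre of its head, 60 x 110 x 50 mm; the handle runs 215 mm from here to its -x.
- glue_mid (a point): White glue bottle with yellow label and orange cap, 60 mm in diameter, 150 mm tall, standing on the bench, not to be moved; its centre.
- cork_mid (a point): Cork sanding block 90 x 45 x 30 mm lying in the rack's other lane, not to be moved; its centre.
- offcut_mid (a point): Pale wooden offcut 35 (x) x 110 (y) x 25 mm lying on the bench beyond the middle, not to be moved; its centre. The bench between rack and vise, on the robot's side of it, is free for setting things down.
Mind the look-alikes: they are no part of the job. What is shaped like the part that bears vise_bed but turquoise is not meant. What is shaped like the part that bears block_mid but turquoise is not meant.

How it is judged (in metres and radians):
On the way, in this order (a step that is already met when the one before it is completed fails the run):
1. the tin stands upright on the bench, out of the rack, let go (distance of tin_mid from where it was at the start of the episode above 0.05 m and height (world z) of tin_mid below 0.058 m and angle between tin_mid's own z axis and vertical below 0.1 rad and contact force between the fingers and tin below 0.1 N), for 0.2 s.
2. the block is out of the rack (distance of block_mid from where it was at the start of the episode above 0.12 m), for 0.2 s.
At the end, for the whole second after the job is handed in: Block upright on the vise bed, ends against both jaws (centre 15 to 23 mm along the vise, 3 mm in height, 10 mm sideways, 0.08 rad square); jaw beyond 18 mm, lever past 0.93 of 1.0 rad; tin upright in the rack within 20 mm of its old place; both at rest and let go (x of block_mid in the frame of vise_bed between 0.015 and 0.023 m and y of block_mid in the frame of vise_bed between -0.01 and 0.01 m and z of block_mid in the frame of vise_bed between 0.026 and 0.032 m and angle between the x axis of block_mid and the x axis of vise_bed, either way round below 0.08 rad and angle between each of block_mid, tin_mid's own z axis and vertical below 0.08 rad and value of joint jaw above 0.018 m and value of joint lever above 0.93 rad and distance of tin_mid from where it was at the start of the episode below 0.02 m and linear speed of each of block, tin below 0.02 m/s); the robot touches nothing.
It fails at once if the tin is tipped by more than 0.4 rad (angle between tin_mid's own z axis and vertical above 0.4 rad).
It fails at once if the block is dropped (moving faster than 0.5 m/s while not held) (linear speed of block above 0.5 m/s and contact force between the fingers and block below 0.05 N).
It fails at once if the mallet, glue bottle, cork block or offcut is moved by more than 20 mm (distance of any of mallet_mid, glue_mid, cork_mid, offcut_mid from where it was at the start of the episode above 0.02 m).
It also fails if it takes over 72 s, if anything falls off the work surface, if the arm or the gripper's body presses on something with over 40 N, if the wrist force passes 120 N, or if a joint passes its speed limit or range.

ROBOT

A 6-joint arm with a two-finger parallel gripper is mounted at the origin on the work surface. World frame = base frame: x ahead of the robot, y to its left, z up, the work surface at z = 0. Lengths are in m, angles in degrees, forces in N, time in s.
With the tool pointing down it reaches from about 0.375 to 0.9 m from the base axis. Payload 3.1 kg.
Tool frame: the origin (TCP) lies on the front face of the gripper's body, between the roots of the fingers; the fingertips stand 70 mm ahead of it and the grasp point (between the pads) lies 51 mm ahead of it (bot.tip_extent is the distance from the TCP to the fingertips, in m); z points along the fingers, x is the direction in which the jaws open and shut, and the axes are right-handed (so a half turn about z gives the same grasp; the last joint's range is limited). The gripper opens to 87 mm and grips with 3 to 60 N. Pads are 19 mm wide; open, the fingers measure 117 mm over their backs; the gripper's body (75 mm by 190 mm) begins 51 mm behind the grasp point.
Start: joints at [-74.685, 30.224, 82.088, -0, 67.689, -10.227], TCP at [0.27, -0.564, 0.292] pointing down, gripper open.
Joint ranges: [-176.69, 176.69], [-43.24, 126.21], [12.49, 139.97], [-82, 262], [0, 151.66], [-163.58, 163.58]. Speed limits (degrees/s): [159.86, 159.86, 180, 180, 180, 180].

INTERFACE

Orientations are given as a 3x3 rotation matrix whose columns are the frame's x, y, z axes.
In Python, from rig import bot, viewer, ticket gives the robot as it stands. The module is installed in compiled form; this text tells all that it offers.
- The arm moves only by the tool arm_command, never from a script. Its argument "targets" is a list of rows, each an object with "rot": the turn, a rotation vector about the tool's x, y, z in degrees, a list of three; "offset": the shift along the tool's x, y, z in cm, a list of three; "gripper": the closure, from 0 (fully open) to 1 (shut). A call has 1 to 8 rows; each row is the pose to reach, as a shift and turn from the pose commanded when the call began, along the tool's axes at that moment; what a row does not reach only later rows make up. A row lasts 1/10 s, in which the tool goes at most 50 mm and 8.59 degrees, less where a joint would pass 70% of its speed; a pose out of reach is approached as far as the arm can. A call with a gripper value outside its range is refused whole. The fingers move at their own pace and stop on an object; the grip force is fixed at half the most. Time passes only in rows, so rows that repeat a pose let the fingers close. It gives the time, the measured TCP pose, the force and the opening at its end, in the units of the state.
- bot.read_state(): the state, without advancing time (a new reading comes with each control period).
- viewer.capture(name): name is "side" or "top"; returns a dict with "frame" (400x640x3 uint8, red, green, blue), "fx", "fy", "cx", "cy" (pixels), "view" (4x4, takes a point from world to camera coordinates). Camera axes: x right, y down, z forward; pixel columns grow to the right and rows downward; lengths in m; the calibration is good to about 2 mm. A picture is of the moment at which its call begins. There is no depth.
- ticket.hand_in(): hands the job in, once; it reports no verdict.
The state is a dict: "time_s": time; "joint_positions": joint angles; "qvel": joint speeds; "tau": joint torques, N m; "position": TCP position; "tcp_rot": TCP orientation; "force": force on the tool from outside, world axes, zero at the start; "moment": the same for the moment, N m; "opening": opening from 0.0 (shut) to 1.0 (fully open).
Only numpy, scipy, OpenCV 4.12 (cv2) and the standard library are available. Lean on these libraries where they do the work, as an engineer would, in place of code of your own. Each camera call takes 0.05 s, during which the arm holds its last target. There are 200 camera calls.

## Working session

There is one attempt and no reset: what is moved stays moved. The work goes in short steps, Python scripts to look and compute and a tool call to move; the robot and the scene stay as the last step left them, time stands still between calls to the robot, and variables do not carry over. Pictures are saved under pics/ and viewed, about 8 in all and at most 12, crops included, and the job is handed in when it is done.

Besides the shell and the picture viewer there is one more tool, called as name(argument=value, ...), one argument or row to a line, values as JSON. arm_command: Moves the arm, as the interface text tells. Its arguments: {"type":"object","properties":{"targets":{"type":"array"}},"required":["targets"]}

```bash
mkdir -p pics
cat > h.py <<'E'
import numpy as np, cv2
from rig import bot, viewer, ticket
def cap(n,save=None):
    c=viewer.capture(n)
    if save: cv2.imwrite(f'pics/{save}.png',cv2.cvtColor(c['frame'],cv2.COLOR_RGB2BGR))
    return c
def ray(c,u,v,z):
    R=c['view'][:3,:3];t=c['view'][:3,3];o=-R.T@t
    d=R.T@np.array([(u-c['cx'])/c['fx'],(v-c['cy'])/c['fy'],1]);return (o+d*(z-o[2])/d[2]).round(4)
def proj(c,p):
    q=c['view'][:3,:3]@np.array(p)+c['view'][:3,3];return (q[0]/q[2]*c['fx']+c['cx'],q[1]/q[2]*c['fy']+c['cy'])
E
python3 - <<'E'
from h import *
for n in('top','side'):
    c=cap(n,n+'0');R=c['view'][:3,:3];print(n,c['fx'],c['cx'],c['cy'],(-R.T@c['view'][:3,3]).round(3),R.round(3).tolist())
s=bot.read_state();print(s['position'],s['tcp_rot'],s['opening'],s['force'],bot.tip_extent)
E
```

```text
top 474.1055184403584 312.0938051424672 197.63390931446062 [0.457 0.028 1.803] [[0.027, -0.999, 0.019], [-0.998, -0.028, -0.052], [0.052, -0.018, -0.998]]
side 424.2944087726137 319.0489895291312 198.8934159380955 [-0.129  0.725  0.988] [[-0.755, -0.656, -0.024], [-0.423, 0.514, -0.746], [0.502, -0.553, -0.665]]
[ 0.26938364 -0.56337452  0.29137396] [[ 4.31195290e-01 -9.02258481e-01 -5.05445615e-04]
 [-9.02256667e-01 -4.31195454e-01  1.84052314e-03]
 [-1.87857346e-03 -3.37583232e-04 -9.99998178e-01]] 0.9998828743745429 [ 0.29872162 -0.81221735 -0.07194563] 0.0697
```

View pics/top0.png

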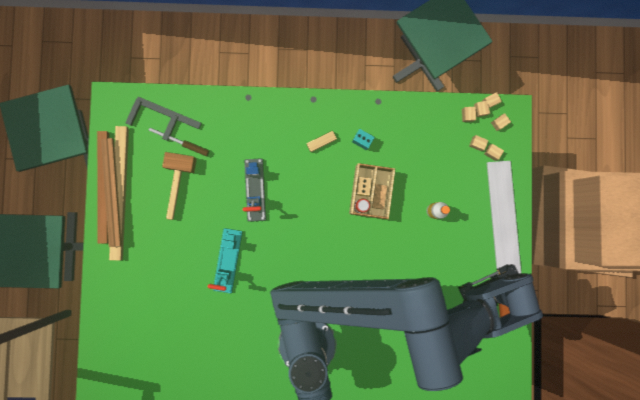

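View pics/side0.png

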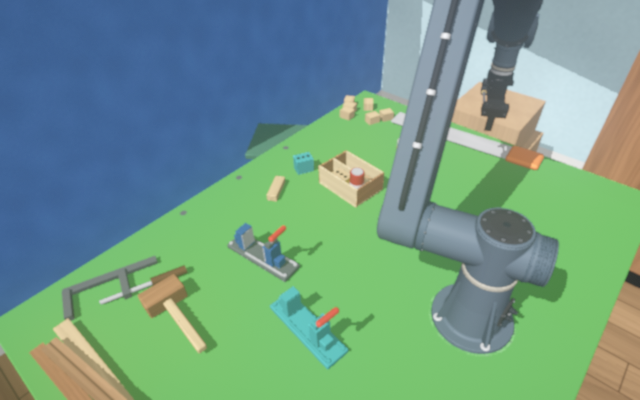

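The top view shows the blue vise at about (255,190), its lever at (252,209), the rack at (373,191), the tin at (363,205) and the block at (365,186). The turquoise vise and block are decoys. Next I'll enlarge the relevant region.

Run:
```python
from h import *
a=cv2.imread('pics/top0.png')
x=cv2.resize(a[145:230,235:305],None,fx=6,fy=6,interpolation=cv2.INTER_CUBIC)
y=cv2.resize(a[145:230,340:403],None,fx=6,fy=6,interpolation=cv2.INTER_CUBIC)
cv2.imwrite('pics/crop0.png',np.hstack([x,y])[:,:800])
```

```text
(no output)
```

View pics/crop0.png

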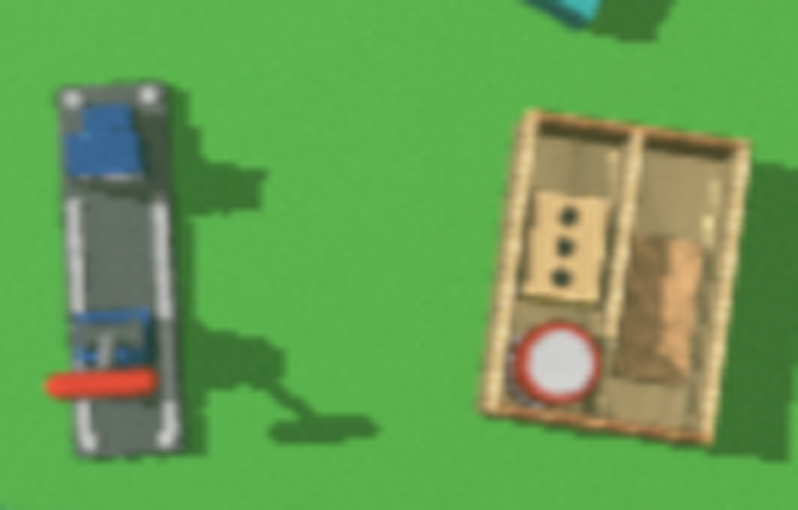

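The crop shows the rack's rim corners at (526,112), (748,143), (712,440) and (483,410), and the tin top at (557,362). The block top is centred at (565,247), the vise bed runs from (60,88) to (183,455), and the red bar lies from (50,386) to (155,381).

```bash
cat > m.py <<'E'
from h import *
c=cap('top')
L=lambda x,y,z:ray(c,235+x/6-.4,145+y/6-.4,z)
Rr=lambda x,y,z:ray(c,340+(x-420)/6-.4,145+y/6-.4,z)
k=[Rr(*p,.076)[:2] for p in((526,112),(748,143),(712,440),(483,410))]
print('rack',k)
ce=np.mean(k,0);ax=(k[0]-k[3]+k[1]-k[2]);th=np.degrees(np.arctan2(ax[1],ax[0]));ay=(k[0]-k[1]+k[3]-k[2])
print('c',ce,'yaw',th,np.degrees(np.arctan2(ay[1],ay[0]))-90,np.linalg.norm(ax)/2,np.linalg.norm(ay)/2)
t=np.radians(th);print('lane',ce+.033*np.array([-np.sin(t),np.cos(t)]))
print('tin',Rr(557,362,.116),'block',Rr(565,247,.064), 'holes',Rr(569,215,.064),Rr(561,278,.064))
print('vise corners',[L(*p,.012) for p in((60,88),(167,86),(185,452),(78,458))])
print('fixed jaw top front edge',L(66,178,.088),L(140,180,.088),'rear',L(82,106,.088),L(131,106,.088))
print('bar',L(50,386,.155),L(155,381,.155))
print('slide jaw front',L(74,312,.088),L(150,312,.088))
E
python3 m.py
python3 - <<'E'
from h import *
a=cv2.imread('pics/side0.png')
cv2.imwrite('pics/crop1.png',np.hstack([cv2.resize(a[215:285,222:305],None,fx=5,fy=5,interpolation=cv2.INTER_CUBIC),cv2.resize(a[145:215,310:390],None,fx=5,fy=5,interpolation=cv2.INTER_CUBIC)])[:,:800])
E
```

```text
rack [array([ 0.6774, -0.1647]), array([ 0.6623, -0.3012]), array([ 0.4801, -0.2824]), array([ 0.4945, -0.1425])]
c [ 0.578575 -0.2227  ] yaw -6.407357406959104 -6.092080787662283 0.1836974482675249 0.13898490025898497
lane [ 0.58225769 -0.18990613]
tin [ 0.5234 -0.1819  0.116 ] block [ 0.5963 -0.1918  0.064 ] holes [ 0.616  -0.1939  0.064 ] [ 0.5771 -0.1898  0.064 ]
vise corners [array([0.6883, 0.2561, 0.012 ]), array([0.6915, 0.1887, 0.012 ]), array([0.4609, 0.17  , 0.012 ]), array([0.4553, 0.2368, 0.012 ])]
fixed jaw top front edge [0.6239 0.2409 0.088 ] [0.624  0.1963 0.088 ] rear [0.6679 0.2328 0.088 ] [0.6688 0.2032 0.088 ]
bar [0.4965 0.2377 0.155 ] [0.5011 0.1773 0.155 ]
slide jaw front [0.5431 0.2334 0.088 ] [0.5444 0.1877 0.088 ]
```

View pics/crop1.png

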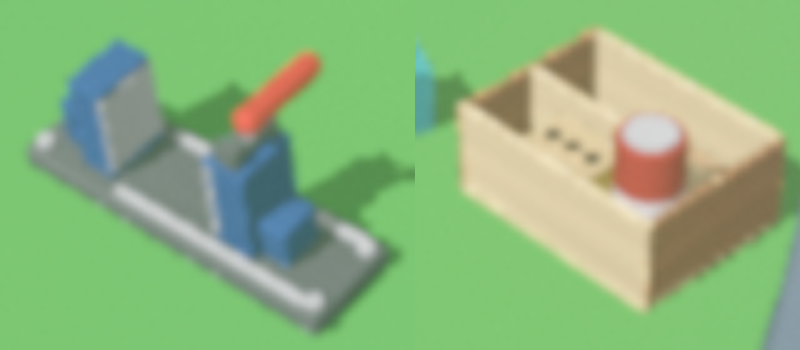

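The side view confirms the scene: the vise is open with its lever leaning away, and the tin is upright in the front of the lane with the block behind it. I have the poses, so next is a helper that turns a goal into a tool-frame offset.

```bash
cat > go.py <<'E'
import sys
from h import *
from scipy.spatial.transform import Rotation as Ro
# go.py x y z psi : tool-frame offset (cm) and rotvec (deg); no args: just state
s=bot.read_state();p=np.array(s['position']);R=np.array(s['tcp_rot'])
print('t',round(s['time_s'],2),'p',p.round(4),'psi',np.degrees(np.arctan2(R[1,0],R[0,0])).round(2),'F',np.round(s['force'],1),'open',round(s['opening'],3))
if len(sys.argv)>4:
    x,y,z,a=map(float,sys.argv[1:5]);a=np.radians(a)
    T=np.array([[np.cos(a),np.sin(a),0],[np.sin(a),-np.cos(a),0],[0,0,-1]])
    print('offset',(R.T@(np.array([x,y,z])-p)*100).round(2),'rot',Ro.from_matrix(R.T@T).as_rotvec(degrees=True).round(1))
E
python3 go.py .5234 -.1819 .25 -96.2
python3 - <<'E'
from h import *
a=cv2.imread('pics/side0.png');cv2.imwrite('pics/grip0.png',cv2.resize(a[0:150,420:580],None,fx=4,fy=4))
E
```

```text
t 0.15 p [ 0.2694 -0.5635  0.2915] psi -64.46 F [0.5 0.6 0. ] open 1.003
offset [-23.47 -39.37   4.2 ] rot [ 0.   0.1 31.7]
```

View pics/grip0.png

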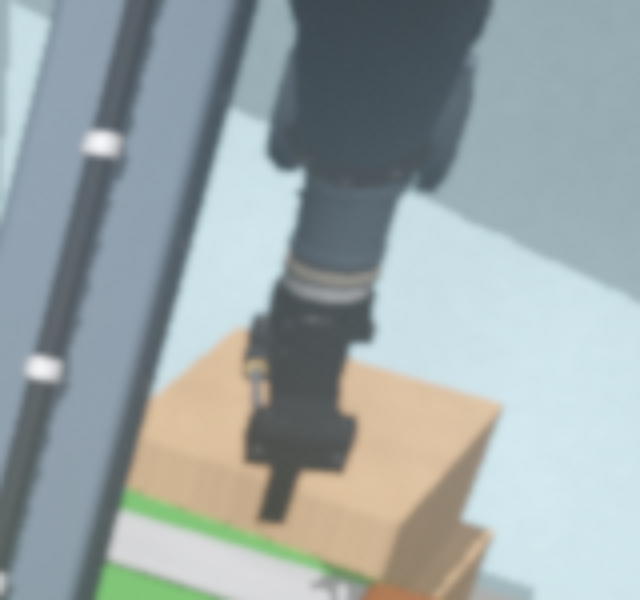

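The gripper's long (190 mm) side lies along its opening axis. Moving above the tin.

arm_command(
  targets=[
    {"rot": [0,0,31.7],"offset": [-23.5,-39.4,0],"gripper": 0},
    {"rot": [0,0,31.7],"offset": [-23.5,-39.4,0],"gripper": 0},
    {"rot": [0,0,31.7],"offset": [-23.5,-39.4,0],"gripper": 0},
    {"rot": [0,0,31.7],"offset": [-23.5,-39.4,0],"gripper": 0},
    {"rot": [0,0,31.7],"offset": [-23.5,-39.4,0],"gripper": 0},
    {"rot": [0,0,31.7],"offset": [-23.5,-39.4,0],"gripper": 0},
    {"rot": [0,0,31.7],"offset": [-23.5,-39.4,0],"gripper": 0},
    {"rot": [0,0,31.7],"offset": [-23.5,-39.4,0],"gripper": 0},
  ],
)

```text
time_s: 0.95
position: [0.491, -0.2303, 0.2921]
tcp_rot: [[-0.107, -0.994, -0.0], [-0.994, 0.107, 0.0], [-0.0, 0.0, -1.0]]
force: [0.6, -0.8, 0.5]
opening: 1.003
```

```bash
python3 go.py .5234 -.1819 .23 -96.2
```

```text
t 0.95 p [ 0.491  -0.2303  0.2921] psi -96.17 F [ 0.6 -0.8  0.5] open 1.003
offset [-5.16 -2.7   6.21] rot [0. 0. 0.]
```

arm_command(
  targets=[
    {"rot": [0,0,0],"offset": [-5.2,-2.7,4],"gripper": 0},
    {"rot": [0,0,0],"offset": [-5.2,-2.7,6.2],"gripper": 0},
    {"rot": [0,0,0],"offset": [-5.2,-2.7,6.2],"gripper": 0},
    {"rot": [0,0,0],"offset": [-5.2,-2.7,6.2],"gripper": 0},
  ],
)

```text
time_s: 1.35
position: [0.5225, -0.1831, 0.2298]
tcp_rot: [[-0.106, -0.994, -0.002], [-0.994, 0.106, 0.001], [-0.0, 0.002, -1.0]]
force: [-0.0, -0.6, 0.1]
opening: 1.002
```

```bash
python3 go.py .5234 -.1819 .156 -96.2
python3 - <<'E'
from h import *
c=cap('side','s1');a=cv2.imread('pics/s1.png');cv2.imwrite('pics/s1c.png',cv2.resize(a[90:220,290:420],None,fx=4,fy=4,interpolation=cv2.INTER_CUBIC))
# tin red top rim in side view
h=cv2.cvtColor(a,cv2.COLOR_BGR2HSV);m=((h[...,0]<8)|(h[...,0]>172))&(h[...,1]>110)&(h[...,2]>90)
m[:, :310]=0;m[:,400:]=0
n,l,st,ce=cv2.connectedComponentsWithStats(m.astype(np.uint8));i=1+st[1:,4].argmax();print(st[i],ce[i])
for z in(.006,.076,.116):print(z,proj(c,(.5234,-.1819,z)))
E
```

```text
t 1.35 p [ 0.5225 -0.1831  0.2298] psi -96.09 F [-0.  -0.6  0.1] open 1.002
offset [-0.13 -0.09  7.38] rot [0.1 0.  0.1]
[317 308  21  19 131] [326.40458015 317.15267176]
0.006 (np.float64(354.9945358772528), np.float64(196.36253859110093))
0.076 (np.float64(355.6714264203909), np.float64(180.8324178015512))
0.116 (np.float64(356.07830937365475), np.float64(171.49716932533286))
```

View pics/s1c.png

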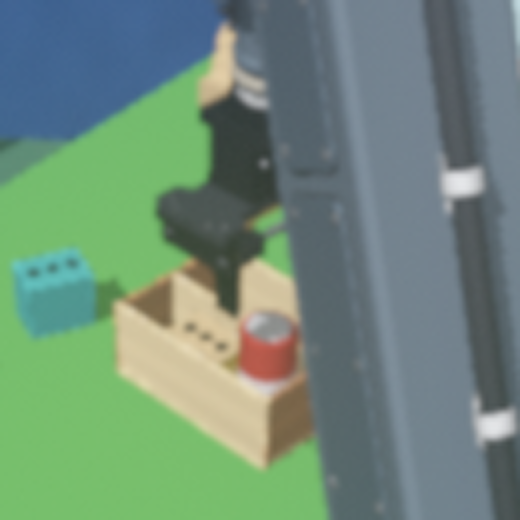

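The tin's top centre is at about (357,171.5) in the full frame. The prediction was (356,171.5), so the agreement is good and the open fingers straddle it. Lowering now, then closing.

arm_command(
  targets=[
    {"rot": [0,0,0],"offset": [-0.1,-0.1,4],"gripper": 0},
    {"rot": [0,0,0],"offset": [-0.1,-0.1,7.4],"gripper": 0},
    {"rot": [0,0,0],"offset": [-0.1,-0.1,7.4],"gripper": 0},
    {"rot": [0,0,0],"offset": [-0.1,-0.1,7.4],"gripper": 1},
    {"rot": [0,0,0],"offset": [-0.1,-0.1,7.4],"gripper": 1},
    {"rot": [0,0,0],"offset": [-0.1,-0.1,7.4],"gripper": 1},
    {"rot": [0,0,0],"offset": [-0.1,-0.1,7.4],"gripper": 1},
    {"rot": [0,0,0],"offset": [-0.1,-0.1,7.4],"gripper": 1},
  ],
)

```text
time_s: 2.2
position: [0.5242, -0.1828, 0.1573]
tcp_rot: [[-0.107, -0.994, 0.002], [-0.994, 0.107, -0.001], [0.001, -0.002, -1.0]]
force: [0.2, -1.6, 1.3]
opening: 0.632
```

```bash
python3 go.py .47 -.04 .30 -96.2
```

```text
t 2.2 p [ 0.5242 -0.1828  0.1573] psi -96.14 F [ 0.2 -1.6  1.3] open 0.632
offset [-13.6    6.89 -14.3 ] rot [-0.1 -0.1  0.1]
```

arm_command(
  targets=[
    {"rot": [0,0,0],"offset": [0,0,0],"gripper": 1},
    {"rot": [0,0,0],"offset": [0,0,0],"gripper": 1},
    {"rot": [0,0,0],"offset": [0,0,0],"gripper": 1},
  ],
)

```text
time_s: 2.5
position: [0.5244, -0.183, 0.157]
tcp_rot: [[-0.107, -0.994, 0.002], [-0.994, 0.107, -0.001], [0.001, -0.002, -1.0]]
force: [-1.0, -0.9, 6.1]
opening: 0.58
```

arm_command(
  targets=[
    {"rot": [0,0,0],"offset": [0,0,-1.5],"gripper": 1},
    {"rot": [0,0,0],"offset": [0,0,-4],"gripper": 1},
    {"rot": [0,0,0],"offset": [0,0,-7],"gripper": 1},
    {"rot": [0,0,0],"offset": [0,0,-10],"gripper": 1},
    {"rot": [0,0,0],"offset": [0,0,-10],"gripper": 1},
  ],
)

```text
time_s: 3.0
position: [0.5254, -0.1829, 0.259]
tcp_rot: [[-0.107, -0.994, 0.006], [-0.994, 0.107, -0.003], [0.002, -0.006, -1.0]]
force: [1.6, -0.6, -4.0]
opening: 0.576
```

```bash
python3 go.py .47 -.04 .26 -96.2
```

```text
t 3.0 p [ 0.5254 -0.1829  0.259 ] psi -96.15 F [ 1.6 -0.6 -4. ] open 0.576
offset [-13.61   7.04  -0.17] rot [-0.4 -0.1  0. ]
```

arm_command(
  targets=[
    {"rot": [0,0,0],"offset": [-3,1.5,0],"gripper": 1},
    {"rot": [0,0,0],"offset": [-7,3.5,0],"gripper": 1},
    {"rot": [0,0,0],"offset": [-11,5.5,0],"gripper": 1},
    {"rot": [0,0,0],"offset": [-13.6,7,0],"gripper": 1},
    {"rot": [0,0,0],"offset": [-13.6,7,3],"gripper": 1},
    {"rot": [0,0,0],"offset": [-13.6,7,7],"gripper": 1},
    {"rot": [0,0,0],"offset": [-13.6,7,9.5],"gripper": 1},
    {"rot": [0,0,0],"offset": [-13.6,7,9.5],"gripper": 1},
  ],
)

```text
time_s: 3.8
position: [0.4653, -0.0384, 0.1571]
tcp_rot: [[-0.107, -0.994, -0.011], [-0.994, 0.107, 0.004], [-0.003, 0.012, -1.0]]
force: [-0.4, 0.1, -3.3]
opening: 0.582
```

```bash
python3 go.py .47 -.04 .1512 -96.2
```

```text
t 3.8 p [ 0.4653 -0.0384  0.1571] psi -96.16 F [-0.4  0.1 -3.3] open 0.582
offset [ 0.11 -0.49  0.59] rot [0.7 0.2 0. ]
```

arm_command(
  targets=[
    {"rot": [0,0,0],"offset": [0,0,0.3],"gripper": 1},
    {"rot": [0,0,0],"offset": [0,0,0.6],"gripper": 1},
    {"rot": [0,0,0],"offset": [0,0,0.6],"gripper": 1},
    {"rot": [0,0,0],"offset": [0,0,0.6],"gripper": 1},
  ],
)

```text
time_s: 4.2
position: [0.4693, -0.0399, 0.1561]
tcp_rot: [[-0.107, -0.994, 0.002], [-0.994, 0.107, -0.001], [0.0, -0.002, -1.0]]
force: [0.2, -0.7, -3.3]
opening: 0.58
```

```bash
python3 go.py .47 -.04 .1512 -96.2
```

```text
t 4.2 p [ 0.4693 -0.0399  0.1561] psi -96.16 F [ 0.2 -0.7 -3.3] open 0.58
offset [ 0.   -0.07  0.49] rot [-0.1 -0.   0. ]
```

Weight of about 3.3 N is still on the gripper, so it hasn't touched the bench yet. Lowering further.

arm_command(
  targets=[
    {"rot": [0,0,0],"offset": [0,0,0.2],"gripper": 1},
    {"rot": [0,0,0],"offset": [0,0,0.4],"gripper": 1},
    {"rot": [0,0,0],"offset": [0,0,0.5],"gripper": 1},
    {"rot": [0,0,0],"offset": [0,0,0.5],"gripper": 1},
    {"rot": [0,0,0],"offset": [0,0,0.5],"gripper": 1},
  ],
)

```text
time_s: 4.7
position: [0.4693, -0.0399, 0.151]
tcp_rot: [[-0.107, -0.994, 0.001], [-0.994, 0.107, -0.001], [0.0, -0.002, -1.0]]
force: [-1.0, 0.0, 5.9]
opening: 0.573
```

arm_command(
  targets=[
    {"rot": [0,0,0],"offset": [0,0,0],"gripper": 0},
    {"rot": [0,0,0],"offset": [0,0,0],"gripper": 0},
    {"rot": [0,0,0],"offset": [0,0,0],"gripper": 0},
    {"rot": [0,0,0],"offset": [0,0,0],"gripper": 0},
    {"rot": [0,0,0],"offset": [0,0,0],"gripper": 0},
    {"rot": [0,0,0],"offset": [0,0,-4],"gripper": 0},
    {"rot": [0,0,0],"offset": [0,0,-8],"gripper": 0},
    {"rot": [0,0,0],"offset": [0,0,-8],"gripper": 0},
  ],
)

```text
time_s: 5.5
position: [0.4715, -0.0405, 0.2342]
tcp_rot: [[-0.107, -0.994, 0.01], [-0.994, 0.107, -0.003], [0.002, -0.01, -1.0]]
force: [0.6, 0.2, 0.2]
opening: 0.998
```

```bash
python3 go.py .5963 -.1918 .23 -6.2
python3 - <<'E'
from h import *
c=cap('side','s2');a=cv2.imread('pics/s2.png')
cv2.imwrite('pics/s2c.png',cv2.resize(a[140:225,300:420],None,fx=6,fy=6,interpolation=cv2.INTER_CUBIC))
for q in((.5963,-.1918,.064),(.616,-.1939,.064),(.5771,-.1898,.064),(.4693,-.0399,.11),(.4693,-.0399,0)):print(q,np.round((np.array(proj(c,q))-(300,140)+.4)*6))
E
```

```text
t 5.5 p [ 0.4715 -0.0405  0.2342] psi -96.14 F [0.6 0.2 0.2] open 0.998
offset [ 13.71 -14.02   0.59] rot [ -0.4  -0.5 -89.9]
(0.5963, -0.1918, 0.064) [246. 205.]
(0.616, -0.1939, 0.064) [222. 190.]
(0.5771, -0.1898, 0.064) [270. 220.]
(0.4693, -0.0399, 0.11) [255. 374.]
(0.4693, -0.0399, 0) [252. 525.]
```

View pics/s2c.png

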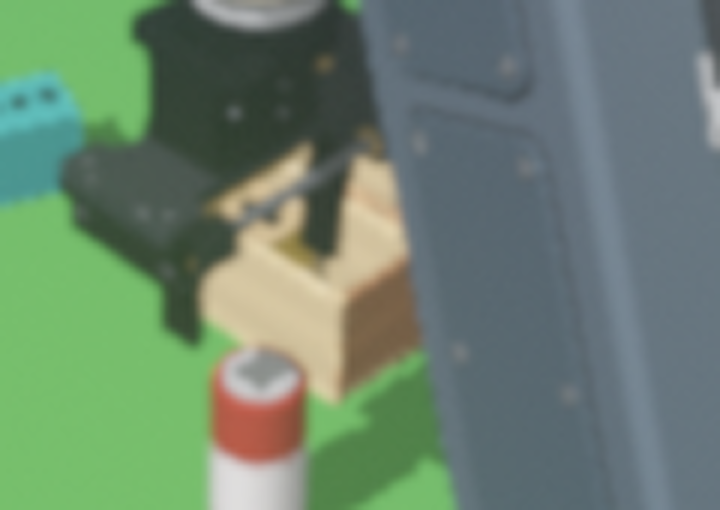

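The tin stands upright on the bench, its top at (259,375) in the crop as predicted. The hole positions from the earlier side crop also match the block estimate. Moving over the block and turning the gripper along the lane.

arm_command(
  targets=[
    {"rot": [0,0,-8.5],"offset": [2,-2,0],"gripper": 0},
    {"rot": [0,0,-17],"offset": [5,-5,0],"gripper": 0},
    {"rot": [0,0,-25.5],"offset": [8,-8,0],"gripper": 0},
    {"rot": [0,0,-34],"offset": [11,-11,0],"gripper": 0},
    {"rot": [0,0,-42.5],"offset": [13.7,-14,0],"gripper": 0},
    {"rot": [0,0,-51],"offset": [13.7,-14,0],"gripper": 0},
    {"rot": [0,0,-59.5],"offset": [13.7,-14,0],"gripper": 0},
    {"rot": [0,0,-68],"offset": [13.7,-14,0],"gripper": 0},
  ],
)

```text
time_s: 6.35
position: [0.5925, -0.191, 0.2278]
tcp_rot: [[0.884, -0.467, -0.004], [-0.467, -0.884, 0.002], [-0.004, -0.0, -1.0]]
force: [-0.2, 0.2, -0.5]
opening: 1.006
```

arm_command(
  targets=[
    {"rot": [0,0,-8.5],"offset": [0,0,2],"gripper": 0},
    {"rot": [0,0,-17],"offset": [0,0,4],"gripper": 0},
    {"rot": [0,0,-22],"offset": [0,0,5],"gripper": 0},
    {"rot": [0,0,-22],"offset": [0,0,5],"gripper": 0},
    {"rot": [0,0,-22],"offset": [0,0,5],"gripper": 0},
    {"rot": [0,0,-22],"offset": [0,0,5],"gripper": 0},
  ],
)

```text
time_s: 6.95
position: [0.5935, -0.1911, 0.1803]
tcp_rot: [[0.994, -0.109, 0.0], [-0.109, -0.994, -0.0], [0.0, 0.0, -1.0]]
force: [-0.5, -0.6, -0.6]
opening: 1.003
```

```bash
python3 go.py .5963 -.1918 .093 -6.2
```

```text
t 6.95 p [ 0.5935 -0.1911  0.1803] psi -6.23 F [-0.5 -0.6 -0.6] open 1.003
offset [0.28 0.04 8.73] rot [ 0. -0. -0.]
```

arm_command(
  targets=[
    {"rot": [0,0,0],"offset": [0.3,0,1],"gripper": 0},
    {"rot": [0,0,0],"offset": [0.3,0,3],"gripper": 0},
    {"rot": [0,0,0],"offset": [0.3,0,4.5],"gripper": 0},
    {"rot": [0,0,0],"offset": [0.3,0,5.5],"gripper": 0},
    {"rot": [0,0,0],"offset": [0.3,0,5.5],"gripper": 0},
  ],
)

```text
time_s: 7.45
position: [0.5954, -0.1908, 0.1234]
tcp_rot: [[0.994, -0.107, -0.003], [-0.107, -0.994, 0.002], [-0.003, -0.001, -1.0]]
force: [0.7, 0.1, 0.6]
opening: 1.003
```

arm_command(
  targets=[
    {"rot": [0,0,0],"offset": [0,0,1],"gripper": 0},
    {"rot": [0,0,0],"offset": [0,0,2],"gripper": 0},
    {"rot": [0,0,0],"offset": [0,0,3.2],"gripper": 0},
    {"rot": [0,0,0],"offset": [0,0,3.2],"gripper": 0},
    {"rot": [0,0,0],"offset": [0,0,3.2],"gripper": 0},
  ],
)

```text
time_s: 7.95
position: [0.5961, -0.1911, 0.0927]
tcp_rot: [[0.994, -0.107, -0.001], [-0.107, -0.994, 0.0], [-0.001, -0.0, -1.0]]
force: [0.2, 0.1, -1.0]
opening: 1.002
```

arm_command(
  targets=[
    {"rot": [0,0,0],"offset": [0,0,0],"gripper": 1},
    {"rot": [0,0,0],"offset": [0,0,0],"gripper": 1},
    {"rot": [0,0,0],"offset": [0,0,0],"gripper": 1},
    {"rot": [0,0,0],"offset": [0,0,0],"gripper": 1},
    {"rot": [0,0,0],"offset": [0,0,0],"gripper": 1},
    {"rot": [0,0,0],"offset": [0,0,0],"gripper": 1},
    {"rot": [0,0,0],"offset": [0,0,0],"gripper": 1},
  ],
)

```text
time_s: 8.65
position: [0.5965, -0.1913, 0.0936]
tcp_rot: [[0.994, -0.107, 0.0], [-0.107, -0.994, -0.0], [0.001, 0.0, -1.0]]
force: [-0.3, 0.1, 2.6]
opening: 0.73
```

arm_command(
  targets=[
    {"rot": [0,0,0],"offset": [0,0,-1],"gripper": 1},
    {"rot": [0,0,0],"offset": [0,0,-3],"gripper": 1},
    {"rot": [0,0,0],"offset": [0,0,-6],"gripper": 1},
    {"rot": [0,0,0],"offset": [0,0,-9],"gripper": 1},
    {"rot": [0,0,0],"offset": [0,0,-12],"gripper": 1},
    {"rot": [0,0,0],"offset": [0,0,-12],"gripper": 1},
  ],
)

```text
time_s: 9.25
position: [0.5985, -0.1923, 0.218]
tcp_rot: [[0.994, -0.107, 0.008], [-0.107, -0.994, -0.004], [0.009, 0.003, -1.0]]
force: [1.3, 0.5, -1.1]
opening: 0.733
```

```bash
python3 go.py .55 .06 .21 4.7
```

```text
t 9.25 p [ 0.5985 -0.1923  0.218 ] psi -6.15 F [ 1.3  0.5 -1.1] open 0.733
offset [ -7.53 -24.57   0.65] rot [  0.2  -0.5 -10.9]
```

arm_command(
  targets=[
    {"rot": [0,0,-3],"offset": [-1,-3,0],"gripper": 1},
    {"rot": [0,0,-6],"offset": [-2.5,-7.5,0],"gripper": 1},
    {"rot": [0,0,-9],"offset": [-4,-12,0],"gripper": 1},
    {"rot": [0,0,-11],"offset": [-5.5,-17,0],"gripper": 1},
    {"rot": [0,0,-11],"offset": [-7,-21.5,0],"gripper": 1},
    {"rot": [0,0,-11],"offset": [-7.5,-24.5,0],"gripper": 1},
    {"rot": [0,0,-11],"offset": [-7.5,-24.5,0],"gripper": 1},
    {"rot": [0,0,-11],"offset": [-7.5,-24.5,0],"gripper": 1},
  ],
)

```text
time_s: 10.05
position: [0.5475, 0.0609, 0.2125]
tcp_rot: [[0.996, 0.087, -0.001], [0.087, -0.996, -0.0], [-0.001, 0.0, -1.0]]
force: [-0.5, -0.2, -1.2]
opening: 0.731
```

arm_command(
  targets=[
    {"rot": [0,0,0],"offset": [0,0,3],"gripper": 1},
    {"rot": [0,0,0],"offset": [0,0,6],"gripper": 1},
    {"rot": [0,0,0],"offset": [0,0,9],"gripper": 1},
    {"rot": [0,0,0],"offset": [0,0,11],"gripper": 1},
    {"rot": [0,0,0],"offset": [0,0,11.6],"gripper": 1},
    {"rot": [0,0,0],"offset": [0,0,11.6],"gripper": 1},
    {"rot": [0,0,0],"offset": [0,0,11.6],"gripper": 1},
  ],
)

```text
time_s: 10.75
position: [0.5488, 0.0595, 0.0978]
tcp_rot: [[0.997, 0.083, 0.001], [0.083, -0.997, -0.0], [0.001, 0.0, -1.0]]
force: [0.1, -0.7, -2.3]
opening: 0.738
```

```bash
python3 go.py .55 .06 .0876 4.7
```

```text
t 10.75 p [0.5488 0.0595 0.0978] psi 4.78 F [ 0.1 -0.7 -2.3] open 0.738
offset [ 0.12 -0.04  1.02] rot [ 0.  -0.1  0.1]
```

arm_command(
  targets=[
    {"rot": [0,0,0],"offset": [0,0,0.3],"gripper": 1},
    {"rot": [0,0,0],"offset": [0,0,0.6],"gripper": 1},
    {"rot": [0,0,0],"offset": [0,0,0.8],"gripper": 1},
    {"rot": [0,0,0],"offset": [0,0,1.0],"gripper": 1},
    {"rot": [0,0,0],"offset": [0,0,1.0],"gripper": 1},
    {"rot": [0,0,0],"offset": [0,0,1.0],"gripper": 1},
  ],
)

```text
time_s: 11.35
position: [0.5482, 0.0605, 0.0876]
tcp_rot: [[0.996, 0.085, 0.001], [0.085, -0.996, -0.0], [0.001, 0.0, -1.0]]
force: [-0.8, -0.3, 2.9]
opening: 0.735
```

On the bench. Release, rise and turn 90°.

arm_command(
  targets=[
    {"rot": [0,0,0],"offset": [0,0,0],"gripper": 0},
    {"rot": [0,0,0],"offset": [0,0,0],"gripper": 0},
    {"rot": [0,0,0],"offset": [0,0,0],"gripper": 0},
    {"rot": [0,0,0],"offset": [0,0,0],"gripper": 0},
    {"rot": [0,0,0],"offset": [0,0,-3],"gripper": 0},
    {"rot": [0,0,0],"offset": [0,0,-7],"gripper": 0},
    {"rot": [0,0,0],"offset": [0,0,-9],"gripper": 0},
    {"rot": [0,0,8],"offset": [0,0,-9],"gripper": 0},
  ],
)

```text
time_s: 12.15
position: [0.5499, 0.0603, 0.1805]
tcp_rot: [[0.998, -0.058, 0.007], [-0.058, -0.998, -0.001], [0.007, 0.0, -1.0]]
force: [-0.1, -0.5, -0.6]
opening: 1.002
```

arm_command(
  targets=[
    {"rot": [0,0,8.5],"offset": [0,0,0],"gripper": 0},
    {"rot": [0,0,17],"offset": [0,0,0],"gripper": 0},
    {"rot": [0,0,25.5],"offset": [0,0,0],"gripper": 0},
    {"rot": [0,0,34],"offset": [0,0,0],"gripper": 0},
    {"rot": [0,0,42.5],"offset": [0,0,0],"gripper": 0},
    {"rot": [0,0,51],"offset": [0,0,0],"gripper": 0},
    {"rot": [0,0,59.5],"offset": [0,0,0],"gripper": 0},
    {"rot": [0,0,68],"offset": [0,0,0],"gripper": 0},
  ],
)

```text
time_s: 12.95
position: [0.5478, 0.0604, 0.1772]
tcp_rot: [[0.317, -0.948, -0.0], [-0.948, -0.317, 0.0], [-0.0, 0.0, -1.0]]
force: [0.2, -0.6, -0.6]
opening: 1.0
```

arm_command(
  targets=[
    {"rot": [0,0,8],"offset": [0,0,0],"gripper": 0},
    {"rot": [0,0,14],"offset": [0,0,0],"gripper": 0},
    {"rot": [0,0,14],"offset": [0,0,0],"gripper": 0},
    {"rot": [0,0,14],"offset": [0,0,0],"gripper": 0},
  ],
)

```text
time_s: 13.35
position: [0.5479, 0.0604, 0.1772]
tcp_rot: [[0.087, -0.996, -0.0], [-0.996, -0.087, 0.0], [-0.0, 0.0, -1.0]]
force: [-0.4, -0.6, 0.1]
opening: 1.0
```

```bash
python3 go.py .5484 .0605 .085 -85.2;python3 - <<'E'
from h import *
c=cap('side','s3');a=cv2.imread('pics/s3.png')
for q in((.5484,.0605,.058),):print(np.round(proj(c,q),1))
cv2.imwrite('pics/s3c.png',cv2.resize(a[150:290,220:360],None,fx=4,fy=4,interpolation=cv2.INTER_CUBIC))
E
```

```text
t 13.35 p [0.5479 0.0604 0.1772] psi -85.03 F [-0.4 -0.6  0.1] open 1.0
offset [-0.01 -0.05  9.22] rot [0.  0.  0.2]
[301.9 220.1]
```

View pics/s3c.png

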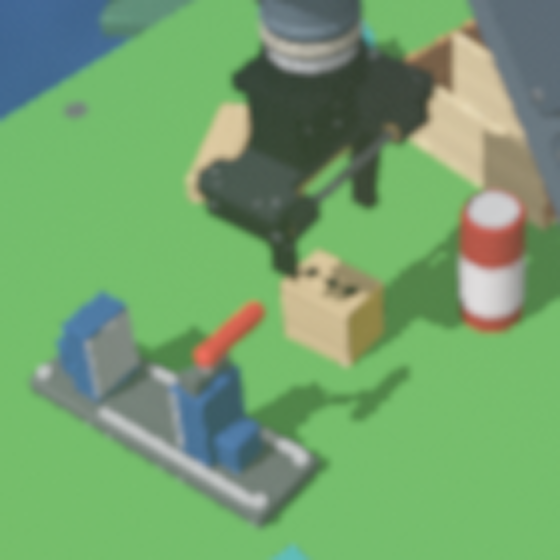

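The block stands upright with its holes up, top centre at about (303,220) as predicted, and the tin is upright. Lowering to take the long sides.

arm_command(
  targets=[
    {"rot": [0,0,0],"offset": [0,0,3],"gripper": 0},
    {"rot": [0,0,0],"offset": [0,0,6],"gripper": 0},
    {"rot": [0,0,0],"offset": [0,0,8.5],"gripper": 0},
    {"rot": [0,0,0],"offset": [0,0,9.2],"gripper": 0},
    {"rot": [0,0,0],"offset": [0,0,9.2],"gripper": 0},
    {"rot": [0,0,0],"offset": [0,0,9.2],"gripper": 0},
    {"rot": [0,0,0],"offset": [0,0,9.2],"gripper": 1},
    {"rot": [0,0,0],"offset": [0,0,9.2],"gripper": 1},
  ],
)

```text
time_s: 14.2
position: [0.5487, 0.0603, 0.0864]
tcp_rot: [[0.085, -0.996, 0.002], [-0.996, -0.085, -0.0], [0.0, -0.002, -1.0]]
force: [0.2, 0.4, -0.3]
opening: 0.894
```

arm_command(
  targets=[
    {"rot": [0,0,0],"offset": [0,0,0],"gripper": 1},
    {"rot": [0,0,0],"offset": [0,0,0],"gripper": 1},
    {"rot": [0,0,0],"offset": [0,0,0],"gripper": 1},
    {"rot": [0,0,0],"offset": [0,0,0],"gripper": 1},
    {"rot": [0,0,0],"offset": [0,0,0],"gripper": 1},
    {"rot": [0,0,0],"offset": [0,0,0],"gripper": 1},
    {"rot": [0,0,0],"offset": [0,0,0],"gripper": 1},
    {"rot": [0,0,0],"offset": [0,0,0],"gripper": 1},
  ],
)

```text
time_s: 15.0
position: [0.5481, 0.0602, 0.0854]
tcp_rot: [[0.085, -0.996, 0.0], [-0.996, -0.085, -0.0], [0.0, -0.0, -1.0]]
force: [-0.9, -1.7, 2.5]
opening: 0.553
```

```bash
python3 go.py
```

```text
t 15.0 p [0.5481 0.0602 0.0854] psi -85.15 F [-0.9 -1.7  2.5] open 0.553
```

arm_command(
  targets=[
    {"rot": [0,0,0],"offset": [0,0,-1.5],"gripper": 1},
    {"rot": [0,0,0],"offset": [0,0,-4],"gripper": 1},
    {"rot": [0,0,0],"offset": [0,0,-8],"gripper": 1},
    {"rot": [0,0,0],"offset": [0,0,-12],"gripper": 1},
    {"rot": [0,0,0],"offset": [0,0,-14],"gripper": 1},
    {"rot": [0,0,0],"offset": [0,0,-14],"gripper": 1},
    {"rot": [0,0,0],"offset": [0,0,-14],"gripper": 1},
  ],
)

```text
time_s: 15.7
position: [0.5473, 0.0605, 0.2246]
tcp_rot: [[0.084, -0.996, -0.001], [-0.996, -0.084, 0.0], [-0.0, 0.001, -1.0]]
force: [0.0, -0.5, -2.9]
opening: 0.552
```

```bash
python3 go.py .5842 .2142 .225 -85.3
```

```text
t 15.7 p [0.5473 0.0605 0.2246] psi -85.16 F [ 0.  -0.5 -2.9] open 0.552
offset [-15.    -4.97  -0.04] rot [0.1 0.  0.1]
```

arm_command(
  targets=[
    {"rot": [0,0,0],"offset": [-3,-1,0],"gripper": 1},
    {"rot": [0,0,0],"offset": [-7,-2.3,0],"gripper": 1},
    {"rot": [0,0,0],"offset": [-11,-3.7,0],"gripper": 1},
    {"rot": [0,0,0],"offset": [-14,-4.7,0],"gripper": 1},
    {"rot": [0,0,0],"offset": [-15,-5,0],"gripper": 1},
    {"rot": [0,0,0],"offset": [-15,-5,2],"gripper": 1},
    {"rot": [0,0,0],"offset": [-15,-5,3],"gripper": 1},
    {"rot": [0,0,0],"offset": [-15,-5,3],"gripper": 1},
  ],
)

```text
time_s: 16.5
position: [0.5829, 0.213, 0.1918]
tcp_rot: [[0.084, -0.996, -0.008], [-0.996, -0.084, -0.002], [0.001, 0.008, -1.0]]
force: [-0.2, -0.3, -2.0]
opening: 0.546
```

```bash
python3 go.py .5842 .2142 .112 -85.3
python3 - <<'E'
from h import *
for n in('side','top'):
    c=cap(n,n[0]+'4')
a=cv2.imread('pics/s4.png');b=cv2.imread('pics/t4.png')
cv2.imwrite('pics/s4c.png',np.hstack([cv2.resize(a[190:290,215:310],None,fx=4,fy=4,interpolation=cv2.INTER_CUBIC),cv2.resize(b[140:240,210:305],None,fx=4,fy=4,interpolation=cv2.INTER_CUBIC)]))
E
```

```text
t 16.5 p [0.5829 0.213  0.1918] psi -85.19 F [-0.2 -0.3 -2. ] open 0.546
offset [-0.12 -0.2   7.98] rot [ 0.5 -0.1  0.1]
```

View pics/s4c.png

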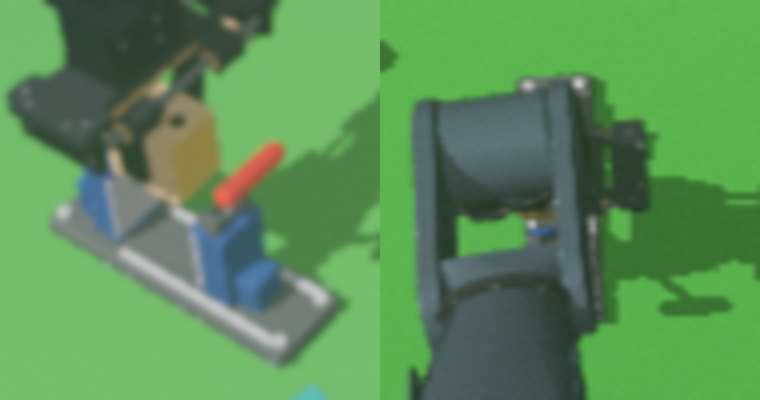

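The block hangs over the gap, with jaws clear on both sides and the bar centre at about (277.8,233.3) in the side view. I'll lower partway and cross-check the bar against the vise estimate.

arm_command(
  targets=[
    {"rot": [0,0,0],"offset": [-0.1,-0.1,1],"gripper": 1},
    {"rot": [0,0,0],"offset": [-0.1,-0.1,2],"gripper": 1},
    {"rot": [0,0,0],"offset": [-0.1,-0.1,2],"gripper": 1},
  ],
)

```text
time_s: 16.9
position: [0.5851, 0.2147, 0.1737]
tcp_rot: [[0.084, -0.996, -0.003], [-0.996, -0.084, -0.001], [0.0, 0.003, -1.0]]
force: [-0.5, 0.4, -1.6]
opening: 0.552
```

```bash
python3 go.py .5842 .2142 .1014 -85.3
python3 - <<'E'
from h import *
c=cap('side')
print(proj(c,(.4988,.2075,.151)))
u=np.array([np.cos(np.radians(4.7)),np.sin(np.radians(4.7))]);v=np.array([-u[1],u[0]]);o=np.array([.5742,.2134])
for x,y in((.05,.022),(.05,-.022)):
  for z in(.088,.016):print(x,y,z,np.round((np.array(proj(c,(*(o+x*u+y*v),z)))-(215,190)+.4)*4))
E
```

```text
t 16.9 p [0.5851 0.2147 0.1737] psi -85.18 F [-0.5  0.4 -1.6] open 0.552
offset [0.04 0.07 7.23] rot [ 0.2 -0.   0.1]
(np.float64(277.01833645793783), np.float64(233.12339929779745))
0.05 0.022 0.088 [108. 180.]
0.05 0.022 0.016 [121. 245.]
0.05 -0.022 0.088 [149. 145.]
0.05 -0.022 0.016 [161. 210.]
```

The cross-check agrees to within 1 px. Descending.

arm_command(
  targets=[
    {"rot": [0,0,0],"offset": [0,0,1.5],"gripper": 1},
    {"rot": [0,0,0],"offset": [0,0,3],"gripper": 1},
    {"rot": [0,0,0],"offset": [0,0,4.5],"gripper": 1},
    {"rot": [0,0,0],"offset": [0,0,5.6],"gripper": 1},
    {"rot": [0,0,0],"offset": [0,0,6.2],"gripper": 1},
    {"rot": [0,0,0],"offset": [0,0,6.2],"gripper": 1},
    {"rot": [0,0,0],"offset": [0,0,6.2],"gripper": 1},
  ],
)

```text
time_s: 17.65
position: [0.5863, 0.2152, 0.1132]
tcp_rot: [[0.084, -0.996, 0.0], [-0.996, -0.084, 0.0], [-0.0, -0.0, -1.0]]
force: [0.0, -0.3, -1.0]
opening: 0.549
```

```bash
python3 go.py .5842 .2142 .1012 -85.3
```

```text
t 17.65 p [0.5863 0.2152 0.1132] psi -85.16 F [ 0.  -0.3 -1. ] open 0.549
offset [0.08 0.22 1.2 ] rot [-0.   0.   0.1]
```

arm_command(
  targets=[
    {"rot": [0,0,0],"offset": [0.1,0.2,0.4],"gripper": 1},
    {"rot": [0,0,0],"offset": [0.1,0.2,0.8],"gripper": 1},
    {"rot": [0,0,0],"offset": [0.1,0.2,1.0],"gripper": 1},
    {"rot": [0,0,0],"offset": [0.1,0.2,1.2],"gripper": 1},
    {"rot": [0,0,0],"offset": [0.1,0.2,1.2],"gripper": 1},
    {"rot": [0,0,0],"offset": [0.1,0.2,1.2],"gripper": 1},
  ],
)

```text
time_s: 18.25
position: [0.5843, 0.214, 0.1014]
tcp_rot: [[0.084, -0.996, 0.0], [-0.996, -0.084, 0.0], [-0.0, -0.0, -1.0]]
force: [0.6, -0.7, 0.6]
opening: 0.553
```

arm_command(
  targets=[
    {"rot": [0,0,0],"offset": [0,0,0.1],"gripper": 1},
    {"rot": [0,0,0],"offset": [0,0,0.1],"gripper": 0},
    {"rot": [0,0,0],"offset": [0,0,0.1],"gripper": 0},
    {"rot": [0,0,0],"offset": [0,0,0],"gripper": 0},
    {"rot": [0,0,0],"offset": [0,0,0],"gripper": 0},
    {"rot": [0,0,0],"offset": [0,0,-3],"gripper": 0},
    {"rot": [0,0,0],"offset": [0,0,-7],"gripper": 0},
    {"rot": [0,0,0],"offset": [0,0,-12],"gripper": 0},
  ],
)

```text
time_s: 19.05
position: [0.5829, 0.2137, 0.2205]
tcp_rot: [[0.084, -0.996, -0.005], [-0.996, -0.084, -0.001], [0.0, 0.005, -1.0]]
force: [0.9, 0.2, -0.1]
opening: 0.988
```

arm_command(
  targets=[
    {"rot": [0,0,0],"offset": [0,0,-3],"gripper": 1},
    {"rot": [0,0,0],"offset": [0,0,-5],"gripper": 1},
    {"rot": [0,0,0],"offset": [0,0,-5],"gripper": 1},
    {"rot": [0,0,0],"offset": [0,0,-5],"gripper": 1},
  ],
)

```text
time_s: 19.45
position: [0.5838, 0.2139, 0.2709]
tcp_rot: [[0.084, -0.996, -0.0], [-0.996, -0.084, -0.0], [0.0, 0.0, -1.0]]
force: [-0.4, -0.2, -0.5]
opening: 0.724
```

```bash
python3 go.py .459 .204 .27 -85.3;python3 - <<'E'
from h import *
c=cap('side','s5')
a=cv2.imread('pics/s5.png')
cv2.imwrite('pics/s5c.png',cv2.resize(a[190:290,215:310],None,fx=5,fy=5,interpolation=cv2.INTER_CUBIC))
E
```

```text
t 19.45 p [0.5838 0.2139 0.2709] psi -85.16 F [-0.4 -0.2 -0.5] open 0.724
offset [-0.07 12.52  0.09] rot [ 0.  -0.   0.1]
```

View pics/s5c.png

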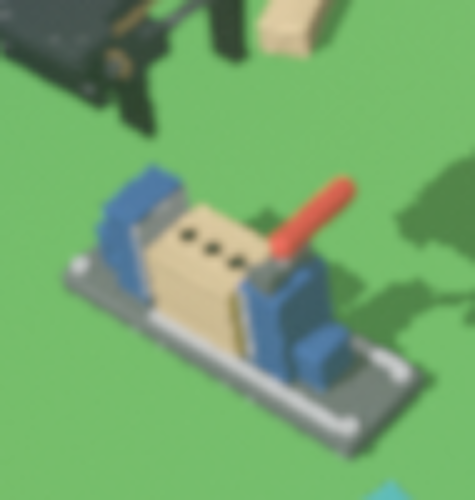

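The block stands in the vise between the jaws, holes up. Moving behind the bar with the fingers shut.

arm_command(
  targets=[
    {"rot": [0,0,0],"offset": [0,4,0],"gripper": 1},
    {"rot": [0,0,0],"offset": [0,8,0],"gripper": 1},
    {"rot": [0,0,0],"offset": [0,12.5,0],"gripper": 1},
    {"rot": [0,0,0],"offset": [0,12.5,0],"gripper": 1},
    {"rot": [0,0,0],"offset": [0,12.5,2],"gripper": 1},
    {"rot": [0,0,0],"offset": [0,12.5,4],"gripper": 1},
    {"rot": [0,0,0],"offset": [0,12.5,5.8],"gripper": 1},
    {"rot": [0,0,0],"offset": [0,12.5,5.8],"gripper": 1},
  ],
)

```text
time_s: 20.3
position: [0.4576, 0.2029, 0.2098]
tcp_rot: [[0.084, -0.996, -0.008], [-0.996, -0.084, -0.002], [0.001, 0.008, -1.0]]
force: [-1.0, 0.5, 0.0]
opening: 0.017
```

```bash
python3 go.py .4988 .2070 .2127 -85.3
```

```text
t 20.3 p [0.4576 0.2029 0.2098] psi -85.17 F [-1.   0.5  0. ] open 0.017
offset [-0.06 -4.14 -0.32] rot [ 0.5 -0.1  0.1]
```

arm_command(
  targets=[
    {"rot": [0,0,0],"offset": [0,-1,0],"gripper": 1},
    {"rot": [0,0,0],"offset": [0,-2,0],"gripper": 1},
    {"rot": [0,0,0],"offset": [0,-2.8,0],"gripper": 1},
    {"rot": [0,0,0],"offset": [0,-3.4,0],"gripper": 1},
    {"rot": [0,0,0],"offset": [0,-4,0],"gripper": 1},
    {"rot": [0,0,0],"offset": [0,-4.5,0],"gripper": 1},
    {"rot": [0,0,0],"offset": [0,-5,0],"gripper": 1},
    {"rot": [0,0,0],"offset": [0,-5,0],"gripper": 1},
  ],
)

```text
time_s: 21.1
position: [0.5056, 0.2073, 0.2132]
tcp_rot: [[0.085, -0.996, -0.01], [-0.996, -0.085, -0.002], [0.001, 0.01, -1.0]]
force: [-10.7, -1.0, 6.9]
opening: 0.003
```

arm_command(
  targets=[
    {"rot": [0,0,0],"offset": [0,-0.6,0],"gripper": 1},
    {"rot": [0,0,0],"offset": [0,-1.2,0],"gripper": 1},
    {"rot": [0,0,0],"offset": [0,-1.8,0],"gripper": 1},
    {"rot": [0,0,0],"offset": [0,-2.4,0],"gripper": 1},
    {"rot": [0,0,0],"offset": [0,-3,0],"gripper": 1},
    {"rot": [0,0,0],"offset": [0,-3.5,0],"gripper": 1},
    {"rot": [0,0,0],"offset": [0,-4,0],"gripper": 1},
    {"rot": [0,0,0],"offset": [0,-4,0],"gripper": 1},
  ],
)

```text
time_s: 21.9
position: [0.5482, 0.2109, 0.2129]
tcp_rot: [[0.084, -0.996, -0.004], [-0.996, -0.084, -0.0], [0.0, 0.004, -1.0]]
force: [-4.7, -0.4, -0.4]
opening: 0.008
```

```bash
python3 go.py .56 .2122 .2127 -85.3
```

```text
t 21.9 p [0.5482 0.2109 0.2129] psi -85.16 F [-4.7 -0.4 -0.4] open 0.008
offset [-0.03 -1.19  0.01] rot [ 0.2 -0.   0.1]
```

arm_command(
  targets=[
    {"rot": [0,0,0],"offset": [0,-0.3,0],"gripper": 1},
    {"rot": [0,0,0],"offset": [0,-0.6,0],"gripper": 1},
    {"rot": [0,0,0],"offset": [0,-0.9,0],"gripper": 1},
    {"rot": [0,0,0],"offset": [0,-1.1,0],"gripper": 1},
    {"rot": [0,0,0],"offset": [0,-1.1,0],"gripper": 1},
  ],
)

```text
time_s: 22.4
position: [0.5563, 0.2116, 0.2114]
tcp_rot: [[0.085, -0.996, -0.011], [-0.996, -0.085, -0.002], [0.001, 0.012, -1.0]]
force: [-7.3, -0.6, -1.8]
opening: 0.008
```

arm_command(
  targets=[
    {"rot": [0,0,0],"offset": [0,-0.2,0],"gripper": 1},
    {"rot": [0,0,0],"offset": [0,-0.4,0],"gripper": 1},
    {"rot": [0,0,0],"offset": [0,-0.4,0],"gripper": 1},
  ],
)

```text
time_s: 22.7
position: [0.5602, 0.2118, 0.2114]
tcp_rot: [[0.085, -0.996, -0.012], [-0.996, -0.085, -0.002], [0.001, 0.012, -1.0]]
force: [-8.3, -0.8, -1.0]
opening: 0.005
```

Still moving at about 8 N, so I'll continue in small steps until the stop.

arm_command(
  targets=[
    {"rot": [0,0,0],"offset": [0,-0.2,0],"gripper": 1},
    {"rot": [0,0,0],"offset": [0,-0.3,0],"gripper": 1},
    {"rot": [0,0,0],"offset": [0,-0.3,0],"gripper": 1},
  ],
)

```text
time_s: 23.0
position: [0.5616, 0.212, 0.2113]
tcp_rot: [[0.085, -0.996, -0.016], [-0.996, -0.085, -0.002], [0.001, 0.016, -1.0]]
force: [-11.4, -1.1, -0.2]
opening: 0.005
```

arm_command(
  targets=[
    {"rot": [0,0,0],"offset": [0,-0.2,0],"gripper": 1},
    {"rot": [0,0,0],"offset": [0,-0.3,0],"gripper": 1},
    {"rot": [0,0,0],"offset": [0,-0.3,0],"gripper": 1},
  ],
)

```text
time_s: 23.3
position: [0.5621, 0.212, 0.2112]
tcp_rot: [[0.085, -0.996, -0.022], [-0.996, -0.085, -0.003], [0.001, 0.022, -1.0]]
force: [-15.5, -2.8, 4.5]
opening: 0.004
```

arm_command(
  targets=[
    {"rot": [0,0,0],"offset": [0,-0.2,0],"gripper": 1},
    {"rot": [0,0,0],"offset": [0,-0.4,0],"gripper": 1},
    {"rot": [0,0,0],"offset": [0,-0.4,0],"gripper": 1},
    {"rot": [0,0,0],"offset": [0,-0.4,0],"gripper": 1},
  ],
)

```text
time_s: 23.7
position: [0.5629, 0.2121, 0.2112]
tcp_rot: [[0.085, -0.996, -0.03], [-0.996, -0.085, -0.005], [0.002, 0.03, -1.0]]
force: [-22.3, -2.0, 10.1]
opening: 0.007
```

```bash
python3 go.py
```

```text
t 23.7 p [0.5629 0.2121 0.2112] psi -85.1 F [-22.3  -2.   10.1] open 0.007
```

Hard stop reached: 22 N with no further travel. Backing off, rising and looking.

arm_command(
  targets=[
    {"rot": [0,0,0],"offset": [0,1,0],"gripper": 1},
    {"rot": [0,0,0],"offset": [0,4,0],"gripper": 1},
    {"rot": [0,0,0],"offset": [0,7,-1],"gripper": 1},
    {"rot": [0,0,0],"offset": [0,9,-4],"gripper": 0},
    {"rot": [0,0,0],"offset": [0,9,-7],"gripper": 0},
    {"rot": [0,0,0],"offset": [3,9,-7],"gripper": 0},
    {"rot": [0,0,0],"offset": [8,9,-7],"gripper": 0},
    {"rot": [0,0,0],"offset": [13,9,-7],"gripper": 0},
  ],
)

```text
time_s: 24.5
position: [0.4974, 0.0749, 0.2847]
tcp_rot: [[0.087, -0.996, 0.007], [-0.996, -0.087, -0.001], [0.001, -0.007, -1.0]]
force: [0.7, -0.5, -0.1]
opening: 0.377
```

```bash
python3 go.py .4693 -.0399 .23 -96.2;python3 - <<'E'
from h import *
c=cap('side','s6');a=cv2.imread('pics/s6.png');t=cap('top','t6')
b=cv2.imread('pics/t6.png')
cv2.imwrite('pics/s6c.png',np.hstack([cv2.resize(a[190:290,215:310],None,fx=5,fy=5,interpolation=cv2.INTER_CUBIC),cv2.resize(b[145:245,240:300],None,fx=5,fy=5,interpolation=cv2.INTER_CUBIC)]))
u=np.array([np.cos(np.radians(4.7)),np.sin(np.radians(4.7))]);v=np.array([-u[1],u[0]]);o=np.array([.5742,.2134])
for l in(.8,.93,1.0):
  th=l-.5;x=-.05+.0225+.065*np.sin(th);z=.094+.065*np.cos(th)
  for y in(-.033,.033):print(l,y,np.round((np.array(proj(c,(*(o+x*u+y*v),z)))-(215,190)+.4)*5),np.round((np.array(proj(t,(*(o+x*u+y*v),z)))-(240,145)+.4)*5)+[475,0])
E
```

```text
t 24.5 p [0.4974 0.0749 0.2847] psi -85.0 F [ 0.7 -0.5 -0.1] open 0.377
offset [11.19  3.84  5.46] rot [-0.4 -0.  11.2]
0.8 -0.033 [259. 127.] [579. 220.]
0.8 0.033 [179. 196.] [483. 225.]
0.93 -0.033 [249. 125.] [578. 209.]
0.93 0.033 [170. 194.] [483. 214.]
1.0 -0.033 [244. 125.] [578. 204.]
1.0 0.033 [165. 193.] [484. 209.]
```

View pics/s6c.png

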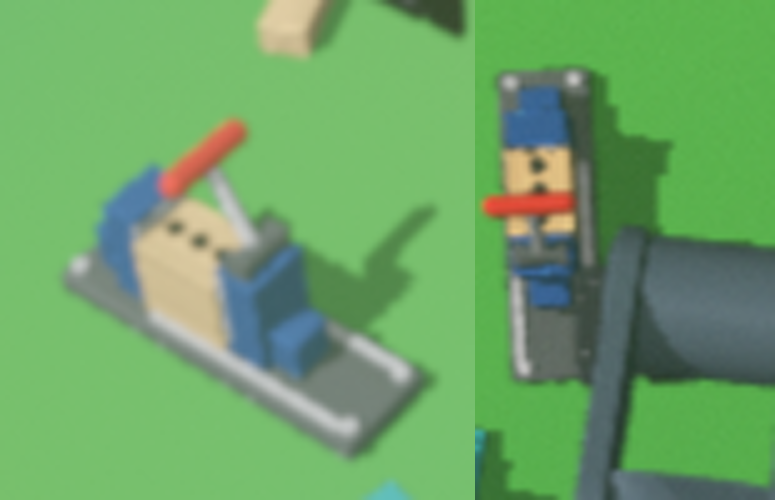

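The lever is over, with the bar at (484,207) to (573,203) where 1.0 rad predicts (484,209) to (578,204), and the block is clamped between both jaws. Next I'll fetch the tin.

arm_command(
  targets=[
    {"rot": [0,0,5],"offset": [4,1.5,0],"gripper": 0},
    {"rot": [0,0,11.2],"offset": [8,3,0],"gripper": 0},
    {"rot": [0,0,11.2],"offset": [11.2,3.8,0],"gripper": 0},
    {"rot": [0,0,11.2],"offset": [11.2,3.8,3],"gripper": 0},
    {"rot": [0,0,11.2],"offset": [11.2,3.8,5.5],"gripper": 0},
    {"rot": [0,0,11.2],"offset": [11.2,3.8,5.5],"gripper": 0},
    {"rot": [0,0,11.2],"offset": [11.2,3.8,5.5],"gripper": 0},
  ],
)

```text
time_s: 25.3
position: [0.468, -0.0387, 0.2286]
tcp_rot: [[-0.11, -0.994, 0.001], [-0.994, 0.11, -0.0], [0.0, -0.001, -1.0]]
force: [-1.1, -0.2, 0.5]
opening: 0.99
```

```bash
python3 go.py .4693 -.0399 .151 -96.2
```

```text
t 25.3 p [ 0.468  -0.0387  0.2286] psi -96.33 F [-1.1 -0.2  0.5] open 0.99
offset [ 0.1  -0.13  7.76] rot [-0.1 -0.  -0.1]
```

arm_command(
  targets=[
    {"rot": [0,0,0],"offset": [0.1,-0.1,3],"gripper": 0},
    {"rot": [0,0,0],"offset": [0.1,-0.1,6],"gripper": 0},
    {"rot": [0,0,0],"offset": [0.1,-0.1,7.7],"gripper": 0},
    {"rot": [0,0,0],"offset": [0.1,-0.1,7.7],"gripper": 0},
    {"rot": [0,0,0],"offset": [0.1,-0.1,7.7],"gripper": 0},
    {"rot": [0,0,0],"offset": [0.1,-0.1,7.7],"gripper": 1},
    {"rot": [0,0,0],"offset": [0.1,-0.1,7.7],"gripper": 1},
    {"rot": [0,0,0],"offset": [0.1,-0.1,7.7],"gripper": 1},
  ],
)

```text
time_s: 26.1
position: [0.4685, -0.04, 0.1522]
tcp_rot: [[-0.111, -0.994, 0.002], [-0.994, 0.111, -0.001], [0.0, -0.002, -1.0]]
force: [0.4, 0.3, -0.2]
opening: 0.811
```

arm_command(
  targets=[
    {"rot": [0,0,0],"offset": [0,0,0],"gripper": 1},
    {"rot": [0,0,0],"offset": [0,0,0],"gripper": 1},
    {"rot": [0,0,0],"offset": [0,0,0],"gripper": 1},
    {"rot": [0,0,0],"offset": [0,0,0],"gripper": 1},
    {"rot": [0,0,0],"offset": [0,0,0],"gripper": 1},
    {"rot": [0,0,0],"offset": [0,0,0],"gripper": 1},
    {"rot": [0,0,0],"offset": [0,0,-1.5],"gripper": 1},
    {"rot": [0,0,0],"offset": [0,0,-4],"gripper": 1},
  ],
)

```text
time_s: 26.9
position: [0.4662, -0.0392, 0.1898]
tcp_rot: [[-0.111, -0.994, -0.006], [-0.994, 0.111, 0.003], [-0.002, 0.007, -1.0]]
force: [0.6, 0.2, -3.7]
opening: 0.572
```

arm_command(
  targets=[
    {"rot": [0,0,0],"offset": [0,0,-3],"gripper": 1},
    {"rot": [0,0,0],"offset": [0,0,-6],"gripper": 1},
    {"rot": [0,0,0],"offset": [0,0,-7],"gripper": 1},
    {"rot": [0,0,0],"offset": [0,0,-7],"gripper": 1},
    {"rot": [0,0,0],"offset": [0,0,-7],"gripper": 1},
  ],
)

```text
time_s: 27.4
position: [0.467, -0.0395, 0.26]
tcp_rot: [[-0.111, -0.994, -0.003], [-0.994, 0.111, 0.001], [-0.001, 0.003, -1.0]]
force: [-0.2, 1.0, -3.5]
opening: 0.578
```

```bash
python3 go.py .5244 -.183 .26 -96.2
```

```text
t 27.4 p [ 0.467  -0.0395  0.26  ] psi -96.36 F [-0.2  1.  -3.5] open 0.578
offset [13.62 -7.3  -0.04] rot [ 0.2  0.  -0.2]
```

arm_command(
  targets=[
    {"rot": [0,0,0],"offset": [3,-1.5,0],"gripper": 1},
    {"rot": [0,0,0],"offset": [7,-3.5,0],"gripper": 1},
    {"rot": [0,0,0],"offset": [11,-6,0],"gripper": 1},
    {"rot": [0,0,0],"offset": [13.6,-7.5,0],"gripper": 1},
    {"rot": [0,0,0],"offset": [13.6,-7.5,0],"gripper": 1},
    {"rot": [0,0,0],"offset": [13.6,-7.5,0],"gripper": 1},
    {"rot": [0,0,0],"offset": [13.6,-7.5,0],"gripper": 1},
  ],
)

```text
time_s: 28.1
position: [0.5259, -0.182, 0.2594]
tcp_rot: [[-0.11, -0.994, -0.005], [-0.994, 0.11, 0.003], [-0.003, 0.005, -1.0]]
force: [0.3, -0.0, -4.3]
opening: 0.579
```

```bash
python3 go.py .5272 -.1832 .17 -96.2
```

```text
t 28.1 p [ 0.5259 -0.182   0.2594] psi -96.34 F [ 0.3 -0.  -4.3] open 0.579
offset [ 0.13 -0.18  8.94] rot [ 0.3  0.1 -0.1]
```

arm_command(
  targets=[
    {"rot": [0,0,0],"offset": [0.1,-0.1,1],"gripper": 1},
    {"rot": [0,0,0],"offset": [0.1,-0.1,2.5],"gripper": 1},
    {"rot": [0,0,0],"offset": [0.1,-0.1,4.5],"gripper": 1},
    {"rot": [0,0,0],"offset": [0.1,-0.1,6.5],"gripper": 1},
    {"rot": [0,0,0],"offset": [0.1,-0.1,8.5],"gripper": 1},
    {"rot": [0,0,0],"offset": [0.1,-0.1,9.3],"gripper": 1},
    {"rot": [0,0,0],"offset": [0.1,-0.1,9.3],"gripper": 1},
    {"rot": [0,0,0],"offset": [0.1,-0.1,9.3],"gripper": 1},
  ],
)

```text
time_s: 28.9
position: [0.5286, -0.1843, 0.1686]
tcp_rot: [[-0.11, -0.994, 0.001], [-0.994, 0.11, -0.0], [0.0, -0.001, -1.0]]
force: [-0.6, 0.3, -2.7]
opening: 0.581
```

```bash
python3 go.py .5272 -.1832 .157 -96.2
```

```text
t 28.9 p [ 0.5286 -0.1843  0.1686] psi -96.32 F [-0.6  0.3 -2.7] open 0.581
offset [-0.09  0.16  1.16] rot [-0.  -0.  -0.1]
```

arm_command(
  targets=[
    {"rot": [0,0,0],"offset": [-0.1,0.1,0.4],"gripper": 1},
    {"rot": [0,0,0],"offset": [-0.1,0.1,0.7],"gripper": 1},
    {"rot": [0,0,0],"offset": [-0.1,0.1,0.9],"gripper": 1},
    {"rot": [0,0,0],"offset": [-0.1,0.1,1.1],"gripper": 1},
    {"rot": [0,0,0],"offset": [-0.1,0.1,1.1],"gripper": 1},
    {"rot": [0,0,0],"offset": [-0.1,0.1,1.1],"gripper": 1},
  ],
)

```text
time_s: 29.5
position: [0.5276, -0.1835, 0.1575]
tcp_rot: [[-0.111, -0.994, 0.0], [-0.994, 0.111, -0.0], [0.0, -0.0, -1.0]]
force: [-0.4, -0.1, -1.3]
opening: 0.579
```

arm_command(
  targets=[
    {"rot": [0,0,0],"offset": [0,0,0.1],"gripper": 1},
    {"rot": [0,0,0],"offset": [0,0,0.1],"gripper": 1},
  ],
)

```text
time_s: 29.7
position: [0.5279, -0.1836, 0.1574]
tcp_rot: [[-0.111, -0.994, 0.001], [-0.994, 0.111, -0.001], [0.0, -0.001, -1.0]]
force: [-1.0, 0.1, 5.1]
opening: 0.58
```

arm_command(
  targets=[
    {"rot": [0,0,0],"offset": [0,0,0],"gripper": 0},
    {"rot": [0,0,0],"offset": [0,0,0],"gripper": 0},
    {"rot": [0,0,0],"offset": [0,0,0],"gripper": 0},
    {"rot": [0,0,0],"offset": [0,0,0],"gripper": 0},
    {"rot": [0,0,0],"offset": [0,0,0],"gripper": 0},
    {"rot": [0,0,0],"offset": [0,0,-4],"gripper": 0},
    {"rot": [0,0,0],"offset": [0,0,-8],"gripper": 0},
    {"rot": [0,0,0],"offset": [0,0,-13],"gripper": 0},
  ],
)

```text
time_s: 30.5
position: [0.5265, -0.1829, 0.286]
tcp_rot: [[-0.111, -0.994, -0.004], [-0.994, 0.111, 0.002], [-0.002, 0.004, -1.0]]
force: [0.9, -0.5, -0.1]
opening: 0.998
```

arm_command(
  targets=[
    {"rot": [0,0,0],"offset": [3,4,-2],"gripper": 0},
    {"rot": [0,0,0],"offset": [7,6,-2],"gripper": 0},
    {"rot": [0,0,0],"offset": [12,8,-2],"gripper": 0},
    {"rot": [0,0,0],"offset": [17,10,-2],"gripper": 0},
    {"rot": [0,0,0],"offset": [20,10,-2],"gripper": 0},
    {"rot": [0,0,0],"offset": [20,10,-2],"gripper": 0},
    {"rot": [0,0,0],"offset": [20,10,-2],"gripper": 0},
  ],
)

```text
time_s: 31.2
position: [0.4054, -0.3715, 0.3059]
tcp_rot: [[-0.113, -0.994, -0.0], [-0.994, 0.113, 0.001], [-0.001, 0.0, -1.0]]
force: [0.6, 0.4, -0.1]
opening: 1.001
```

```bash
python3 go.py;python3 - <<'E'
from h import *
c=cap('side','s7');a=cv2.imread('pics/s7.png');t=cap('top','t7');b=cv2.imread('pics/t7.png')
print('tin top expected',(np.array(proj(c,(.5234,-.1819,.116)))-(225,135)+.4)*3.5)
A=cv2.resize(a[135:290,225:390],None,fx=3.5,fy=3.5,interpolation=cv2.INTER_CUBIC)[:540]
B=cv2.resize(b[150:330,240:310],None,fx=3,fy=3)
cv2.imwrite('pics/s7c.png',np.hstack([A,B]))
E
```

```text
t 31.2 p [ 0.4054 -0.3715  0.3059] psi -96.48 F [ 0.6  0.4 -0.1] open 1.001
tin top expected [460.17408281 129.14009264]
```

View pics/s7c.png

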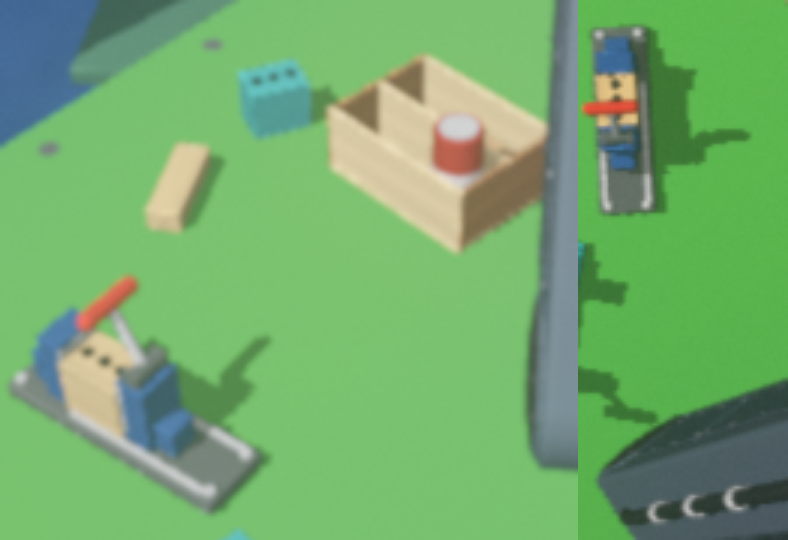

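The tin is upright in the rack, its top at (460,128) against an expected (460,129). The block is clamped, the lever is over and the robot is clear, so I'm handing in.

```bash
python3 -c "
from h import *
print(ticket.hand_in())"
```

```text
the job is handed in; nothing more can be done
None
```

The job is done and handed in at about 31 s of the 72 s allowed; the hand-in gives no verdict.

- **Tin aside:** I stood the tin upright on the open bench.
- **Block:** I lifted it out by its ends, set it down on the bench, took it again by its long sides and stood it on the blue vise's bed, holes up.
- **Vise:** I pushed the lever bar until it stopped, where the force rose to 22 N with almost no further travel.
- **Tin back:** I put the tin back in the rack and moved the arm clear.

**Last checks:**
- **Lever:** the bar sat within about 1 px of where 1.0 rad predicts in the top view.
- **Block:** it is upright between both jaws with no visible gap.
- **Tin:** it is upright, within about 1 px of its original place. I released it at most 4 mm from where I picked it up.
- **Other objects:** I never contacted the mallet, glue bottle, cork or offcut. I did not measure their positions again at the end.

None of the checks failed or disagreed. I inferred the jaw and lever values from the pictures and the force, because they can't be read directly.

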